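Shut off the pump and vent the manifold

ROBOT

A 6-joint arm with a two-finger parallel gripper is mounted at the origin on a cart in front of the work surface, level with it; the furniture and walls round the work are solid. World frame = base frame: x ahead of the robot, y to its left, z up, the work surface at z = 0. Lengths are in mm, angles in rad, forces in N, time in s.
With the tool pointing down it reaches from about 275 to 975 mm from the base axis. Payload 8.4 kg.
Tool frame: the origin (TCP) lies between the finger pads; the fingertips stand 14 mm ahead of it and the grasp point (between the pads) lies 5 mm behind it; z points along the fingers, y is the line along which they close (so a half turn about z gives the same grasp; the last joint's range is limited). The gripper opens to 92 mm and grips with 3 to 60 N. Pads are 20 mm wide; open, the fingers measure 128 mm over their backs; the gripper's body (75 mm by 189 mm) begins 69 mm behind the grasp point.
Start: joints at [-1.327, 0.353, 1.633, -0, 1.155, -0.002], TCP at [152.081, -606.217, 228.583] pointing down, gripper open.
Joint ranges: [-2.63, 2.63], [-0.92, 2.1], [0.06, 2.66], [-1.3, 4.44], [0, 2.69], [-3.02, 3.02]. Speed limits (rad/s): [2.22, 2.22, 2.79, 3.14, 3.14, 3.14].

INTERFACE

Orientations are given as a unit quaternion [w, x, y, z].
In Python, from plant import * gives the robot as it stands.
- The arm moves only by the tool drive_tool, never from a script. Its argument "moves" is a list of rows, each a list of 7 numbers: the shift along the tool's x, y, z in m, then the turn, a rotation vector about the tool's x, y, z in rad, then the closure, from 0 (fully open) to 1 (shut). A call has exactly 5 rows; each row shifts and turns the commanded pose from where the row before left it, along the tool's axes as they then stand; what a row does not reach is not made up. A row lasts 1/8 s, in which the tool goes at most 62.5 mm and 10.7 degrees, less where a joint would pass 70% of its speed; a pose out of reach is approached as far as the arm can. A call is refused whole if a number of a shift passes 0.0625 or a number of a turn 0.188, either way. A call with a gripper value outside its range is refused whole. The fingers move at their own pace and stop on an object; "grip_force" is the grip in N (left out, the last holds). Time passes only in rows, so rows that do not move let the fingers close, or fill a call up. It gives the time, the measured TCP pose, the force, the opening and the grip force at its end, in the units of the state.
- state(): the state, without advancing time (a new reading comes with each control period).
- capture(name): name is "side" or "top"; returns the picture (384x512x3 uint8, red, green, blue); there is no depth.
- camera_params(name): a dict with "camera_matrix" (3x3 intrinsics, pixels), "rvec" (rotation vector, rad) and "tvec" (3), from world to camera coordinates, as OpenCV has them. Camera axes: x right, y down, z forward; pixel columns grow to the right and rows downward; lengths in mm; the calibration is good to about 2 mm. A picture is of the moment at which its call begins. camera_params takes no time and is no camera call.
- close_job(): hands the job in; it is judged then, once.
The state is a dict: "clock": time; "joint_pos": joint angles; "dq": joint speeds; "joint_efforts": joint torques, N m; "tcp_pos": TCP position; "orientation": TCP orientation; "ft_force": force on the tool from outside, world axes, zero at the start; "ft_torque": the same for the moment, N m; "finger_gap": finger opening in mm; "gripper_force": force on a finger pad.
Only numpy, scipy, OpenCV 4.12 (cv2) and the standard library are available. Lean on these libraries where they do the work, as an engineer would, in place of code of your own. Each camera call takes 0.05 s, during which the arm holds its last target. There are 200 camera calls.

TASK

The vacuum manifold has to be vented before it can be opened. With one fingertip push the blue lever round until its pump valve is fully shut, crosswise against its stop, and only then push the red lever round until the vent is fully open, in line with its pipe; push lightly, without gripping or forcing the levers. Do not turn the yellow gauge lever, and do not lift or shift anything that lies about.

Things in the scene. Friction and masses are not known exactly. Their poses are not given: they have to be found in the camera images.
- manifold: Vacuum manifold fixed to the desk: base plate, and on the robot's side a thick steel header tube from left to right with three equal lever valves in a row behind it, 140 mm apart, in any order. Origin on the desk under the middle stem; x along the valve pipes, away from the robot; y along the header, to the left; z up.
- blue_lever (a joint): Angle of the blue lever about its vertical stem. 0: open, in line with the pipe, pointing over the header tube to the robot's side (manifold -x). 1.57: shut, crosswise, pointing right (manifold -y). Grows counter-clockwise seen from above. Solid stops at both ends; between them stiff (about 0.3 N m, 4 N at the grip), stays where it is left.
- blue_grip (a point): Middle of the blue grip of the lever whose valve shuts off the pump line: behind it a ribbed steel tube bends down to a round flange on the desk. Bar 60 mm long (45 to 105 mm from the stem axis), 16 wide, 20 high; this point is 75 mm from the stem axis and 112 mm above the desk (grip from 102 to 122 mm).
- blue_stem (a point): Point on the blue lever's vertical stem axis, 112 mm above the desk; the line from here to blue_grip is the lever's direction. Stem nuts end 110 mm above the desk; pipes, clamps and fittings near the levers stay below 90 mm (108 mm at the ends of the header tube).
- red_lever (a joint): Angle of the red lever about its vertical stem. 0: open, in line with the pipe, pointing over the header tube to the robot's side (manifold -x). 1.57: shut, crosswise, pointing right (manifold -y). Grows counter-clockwise seen from above. Solid stops at both ends; between them stiff (about 0.3 N m, 4 N at the grip), stays where it is left.
- red_grip (a point): Middle of the red grip of the lever whose valve is the vent: behind it sits a small bronze filter plug. Bar 60 mm long (45 to 105 mm from the stem axis), 16 wide, 20 high; this point is 75 mm from the stem axis and 112 mm above the desk (grip from 102 to 122 mm).
- red_stem (a point): Point on the red lever's vertical stem axis, 112 mm above the desk; the line from here to red_grip is the lever's direction. Stem nuts end 110 mm above the desk; pipes, clamps and fittings near the levers stay below 90 mm (108 mm at the ends of the header tube).
- yellow_lever (a joint): Angle of the yellow lever about its vertical stem. 0: open, in line with the pipe, pointing over the header tube to the robot's side (manifold -x). 1.57: shut, crosswise, pointing right (manifold -y). Grows counter-clockwise seen from above. Solid stops at both ends; between them stiff (about 0.3 N m, 4 N at the grip), stays where it is left.
- yellow_grip (a point): Middle of the yellow grip of the lever whose valve belongs to the gauge: behind it sits a dark rectangular gauge head. Bar 60 mm long (45 to 105 mm from the stem axis), 16 wide, 20 high; this point is 75 mm from the stem axis and 112 mm above the desk (grip from 102 to 122 mm).
- yellow_stem (a point): Point on the yellow lever's vertical stem axis, 112 mm above the desk; the line from here to yellow_grip is the lever's direction. Stem nuts end 110 mm above the desk; pipes, clamps and fittings near the levers stay below 90 mm (108 mm at the ends of the header tube).
- loose_clamp: Bystander, loose on the desk: grey aluminium ring clamp with wing nut, 56x74x27 mm, lying loose in front of the header tube. Origin at the centre of its underside.
- loose_ring: Bystander, loose on the desk: small black and white centring ring, 33 mm across, 8 mm high, lying loose in front of the header tube. Origin at the centre of its underside.
- loose_blank: Bystander, loose on the desk: plain steel blank flange, 40 mm across, 9 mm high, lying loose in front of the header tube. Origin at the centre of its underside.
- loose_bolt: Bystander, loose on the desk: hexagon bolt, 38 mm long, 13 mm high, lying loose in front of the header tube. Origin at the centre of its underside.
- loose_stopper: Bystander, loose on the desk: red-brown rubber stopper, 30 mm across, 27 mm high, standing behind the valves between two pipes. Origin at the centre of its underside.
- loose_spanner: Bystander, loose on the desk: steel spanner, 174 mm long, 8 mm high, lying to the left. Origin at the centre of its underside.
- loose_driver: Bystander, loose on the desk: screwdriver with a red handle, 191 mm long, 29 mm high, lying to the right. Origin at the centre of its underside.

How it is judged:
By the outcome, as a careful person would: the job done as asked, in the order asked, and still so for the second after the job is handed in, with the robot touching nothing.
It also fails if it takes over 51 s, if anything falls off the work surface, if the arm or the gripper's body presses on something with over 40 N, if the wrist force passes 120 N, or if a joint passes its speed limit or range.

## Working session

There is one attempt and no reset: what is moved stays moved. The work goes in short steps, Python scripts to look and compute and a tool call to move; the robot and the scene stay as the last step left them, time stands still between calls to the robot, and variables do not carry over. Pictures are saved under pics/ and viewed, at most 10 in all, crops included, and the job is handed in when it is done.

Besides the shell and the picture viewer there is one more tool, called after ">>>" as name(argument=value, ...) on one line, values as JSON. drive_tool: Moves the arm, as the interface text tells. Its arguments: {"type":"object","properties":{"moves":{"type":"array"},"grip_force":{"type":"number"}},"required":["moves"]}

```bash
mkdir -p pics
python3 - <<'E'
from plant import *
import cv2
for n in("top","side"):
    cv2.imwrite(f"pics/{n}0.png",cv2.resize(capture(n),(768,576),interpolation=cv2.INTER_CUBIC)[:,:,::-1])
    print({k:v for k,v in camera_params(n).items()})
s=state();print(s)
E
```

```text
{'camera_matrix': array([[457.58292548,   0.        , 251.59709437],
       [  0.        , 457.58292548, 198.26861913],
       [  0.        ,   0.        ,   1.        ]]), 'rvec': array([ 2.15803956, -2.22053677,  0.04881471]), 'tvec': array([ -21.72486263,  513.25782094, 1504.63957385])}
{'camera_matrix': array([[359.09820147,   0.        , 259.29553543],
       [  0.        , 359.09820147, 190.03100603],
       [  0.        ,   0.        ,   1.        ]]), 'rvec': array([ 0.33860477, -2.70658242,  1.30924358]), 'tvec': array([ 484.57775523,  182.32135779, 1189.48725713])}
{'clock': 0.1, 'joint_pos': array([-1.32737267e+00,  3.53579221e-01,  1.63408419e+00,  1.49450994e-05,
        1.15525682e+00, -2.40025785e-03]), 'dq': array([-3.28425161e-04, -3.44633383e-04, -1.62888405e-03,  2.22626835e-03,
       -2.22223644e-04,  7.29029301e-05]), 'joint_efforts': array([-2.19006988e-04, -5.94904983e+01, -3.34931695e+01,  6.98480755e-02,
        1.83811330e-02, -3.10886003e-05]), 'tcp_pos': array([ 151.98954848, -605.75824205,  227.92812332]), 'orientation': array([-6.59795778e-04,  9.92455982e-01,  1.22599685e-01, -7.30157300e-05]), 'ft_force': array([-0.08441655, -0.37272755, -0.36899468]), 'ft_torque': array([-0.03088684, -0.04300508,  0.00741398]), 'gripper_force': 0.0, 'finger_gap': 91.95871561132441}
```

View pics/top0.png

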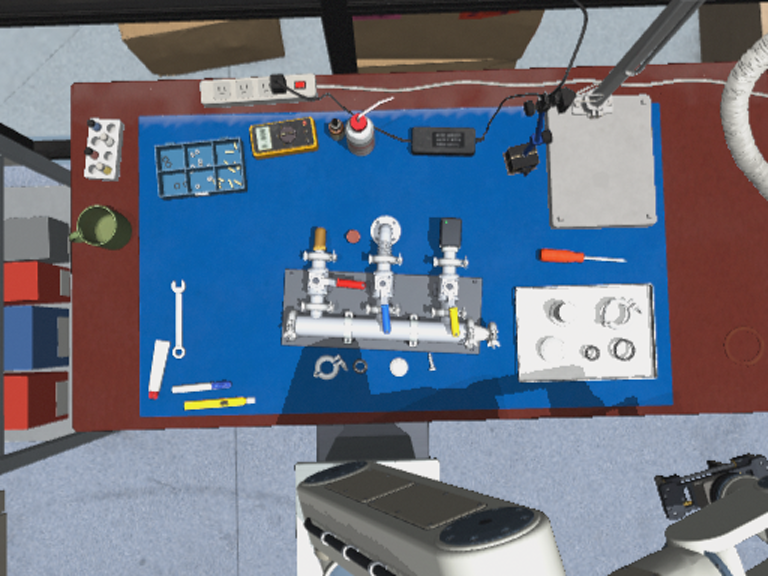

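View pics/side0.png

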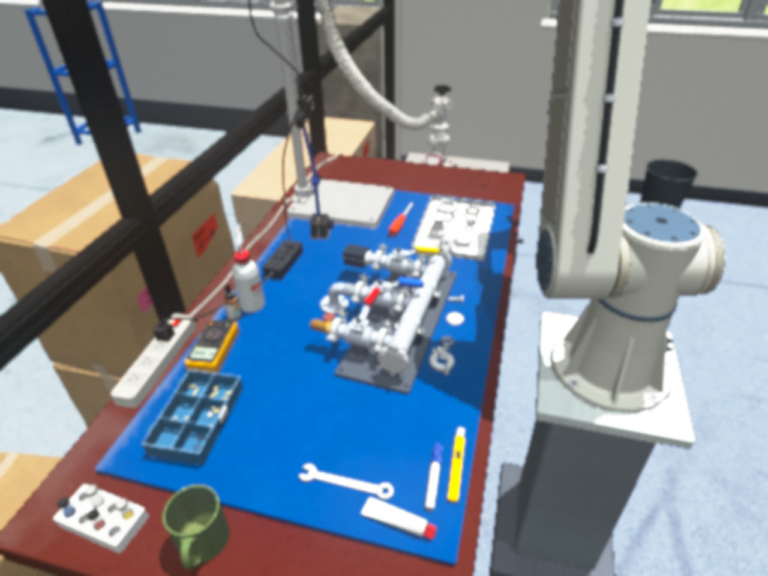

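The top view shows red on the left valve (350,284) pointing right, blue in the middle (385,318) and yellow on the right (454,320), both pointing toward the robot. I'll measure them precisely.

```bash
cat > h.py <<'E'
from plant import *
import cv2, numpy as np
def cam(n):
    p=camera_params(n);return p["camera_matrix"],cv2.Rodrigues(p["rvec"])[0],p["tvec"]
def back(n,uv,z):
    K,R,t=cam(n);d=R.T@np.linalg.solve(K,[uv[0],uv[1],1]);c=-R.T@t
    return c+d*(z-c[2])/d[2]
def proj(n,P):
    p=camera_params(n);return cv2.projectPoints(np.array(P,float).reshape(-1,3),p["rvec"],p["tvec"],p["camera_matrix"],None)[0][:,0]
HUE=dict(red=((0,8),(172,180)),blue=((104,122),),yellow=((22,35),))
BOX=dict(red=(215,180,255,200),blue=(248,196,266,228),yellow=(294,196,312,228))
def levers(img,box=BOX):
    hsv=cv2.cvtColor(img,cv2.COLOR_RGB2HSV);o={}
    for c,(a,b,e,f) in box.items():
        s=hsv[b:f,a:e].astype(int)
        m=sum(((s[...,0]>=l)&(s[...,0]<=h)) for l,h in HUE[c])*(s[...,1]>130)*(s[...,2]>80)
        n,lab,st,ce=cv2.connectedComponentsWithStats(m.astype(np.uint8))
        k=1+st[1:,4].argmax();v,u=np.nonzero(lab==k)
        r=cv2.minAreaRect(np.c_[u+a,v+b].astype(np.float32))
        W=np.array([back("top",q,118)[:2] for q in np.c_[u+a,v+b]])
        ctr=W.mean(0);w=np.linalg.svd(W-ctr,full_matrices=0)[2]
        p=(W-ctr)@w[0]
        o[c]=(st[k].tolist(),ctr,w[0],np.ptp(p),np.ptp((W-ctr)@w[1]))
    return o
E
python3 - <<'E'
from h import *
im=capture("top")
for k,v in levers(im).items(): print(k,v)
cv2.imwrite("pics/crop.png",cv2.resize(im[140:250,180:345],(800,533),interpolation=cv2.INTER_CUBIC)[:,:,::-1])
E
```

```text
red ([9, 5, 20, 8, 93], array([537.48851496,  19.44875086]), array([-0.17684933, -0.98423794]), np.float64(58.63802667490816), np.float64(16.110862487012934))
blue ([6, 7, 6, 19, 82], array([465.08976999, -52.34268775]), array([-0.99879828, -0.04901022]), np.float64(56.29992904400373), np.float64(14.663130049878859))
yellow ([5, 9, 7, 19, 92], array([ 455.49343836, -192.91084201]), array([-0.9976475 , -0.06855267]), np.float64(56.630136909147026), np.float64(16.49022669592596))
```

View pics/crop.png

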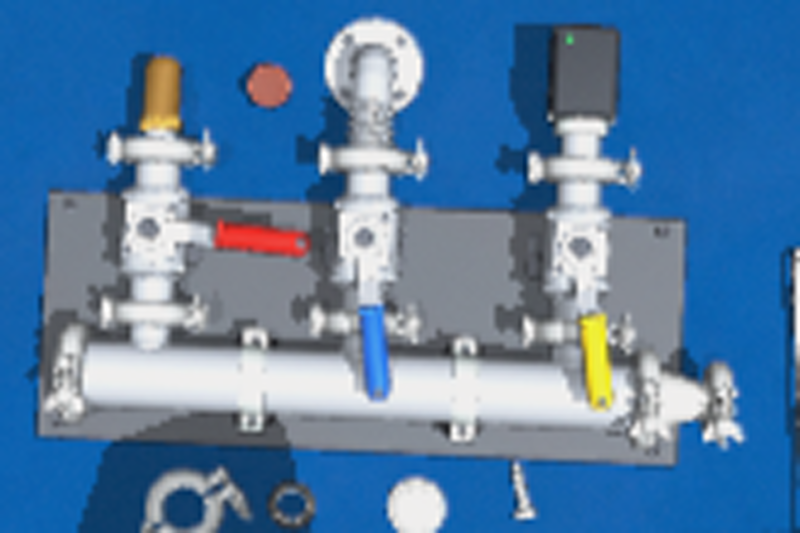

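The crop shows stem nuts at about (148,229) red, (364,238) blue and (581,246) yellow. The red grip points right, while blue and yellow point toward the robot. The red stopper stands at (269,86), behind the valves between red and blue.

Run:
```python
from h import *
L=levers(capture("top"))
S={}
for c,p in dict(red=(148,229),blue=(364,238),yellow=(581,246)).items():
    S[c]=back("top",(180+(p[0]+.5)/4.848-.5,140+(p[1]+.5)/4.845-.5),110)[:2]
h=S["red"]-S["yellow"];print("spacing",np.linalg.norm(h)/2)
yaw=np.arctan2(-h[0],h[1]);print("yaw",yaw)
mid=sum(S.values())/3
y=h/np.linalg.norm(h);x=np.array([y[1],-y[0]])
print("mid",mid,"x",x,"y",y)
for i,c in zip((1,0,-1),("red","blue","yellow")):
    s=mid+140*i*y;d=L[c][1]-s;print(c,S[c],s,L[c][1],np.linalg.norm(d),"q",np.arctan2(-d@y,-d@x))
```

```text
spacing 139.0248870277798
yaw -0.06839924417942132
mid [536.87031174 -47.74734746] x [ 0.99766168 -0.06834592] y [0.06834592 0.99766168]
red [546.48002704  90.89789107] [546.43874094  91.92528824] [537.59812078  19.61416617] 72.84953630218624 q 1.5175412013310756
blue [536.65444955 -47.63821881] [536.87031174 -47.74734746] [465.40796508 -52.4313133 ] 71.61568631529231 q 0.1338501526595437
yellow [ 527.47645864 -186.50171463] [ 527.30188255 -187.41998316] [ 455.25804157 -192.9363507 ] 72.25472533945555 q 0.1448197208682166
```

>>> drive_tool(moves=[[0.0295,-0.0333,0,0,0,0,1],[0.0295,-0.0333,0,0,0,0,1],[0.0295,-0.0333,0,0,0,0,1],[0.0295,-0.0333,0,0,0,0,1],[0.0295,-0.0333,0,0,0,0,1]], grip_force=10)

```text
clock: 0.82
tcp_pos: [255.1, -407.5, 228.6]
orientation: [0.0, 0.992, 0.122, 0.0]
ft_force: [0.0, -0.4, 0.1]
finger_gap: 43.9
gripper_force: 0.0
```

>>> drive_tool(moves=[[0.0295,-0.0333,0,0,0,0,1],[0.0295,-0.0333,0,0,0,0,1],[0.0295,-0.0333,0,0,0,0,1],[0.0295,-0.0333,0,0,0,0,1],[0.0295,-0.0333,0,0,0,0,1]])

```text
clock: 1.45
tcp_pos: [357.6, -210.1, 228.7]
orientation: [0.0, 0.992, 0.122, 0.0]
ft_force: [-0.0, -1.2, 0.1]
finger_gap: 0.5
gripper_force: 0.0
```

>>> drive_tool(moves=[[0.0295,-0.0333,0,0,0,0,1],[0.0295,-0.0333,0,0,0,0,1],[0.0295,-0.0333,0,0,0,0,1],[0.0295,-0.0333,0,0,0,0,1],[0,0,0,0,0,0,1]])

```text
clock: 2.08
tcp_pos: [440.2, -51.5, 228.6]
orientation: [-0.0, 0.992, 0.124, 0.0]
ft_force: [-0.3, -0.7, 0.2]
finger_gap: 0.7
gripper_force: 0.0
```

>>> drive_tool(moves=[[0.0276,-0.031,0,0,0,0.18,1],[0,0,0,0,0,0,1],[0,0,0.036,0,0,0,1],[0,0,0.036,0,0,0,1],[0,0,0.036,0,0,0,1]])

```text
clock: 2.7
tcp_pos: [457.7, -18.1, 119.7]
orientation: [0.0, 0.999, 0.034, -0.0]
ft_force: [0.9, -0.5, -0.1]
finger_gap: 0.3
gripper_force: 0.0
```

Run:
```python
from h import *
im=capture("side")
s=state();print(s["tcp_pos"],s["orientation"],s["ft_force"])
u=proj("side",[[460,-40,112]])[0].astype(int);print(u)
a,b=u[0]-60,u[1]-70
cv2.imwrite("pics/s1.png",cv2.resize(im[b:b+120,a:a+160],(800,600),interpolation=cv2.INTER_CUBIC)[:,:,::-1])
```

```text
[455.03229885 -17.96324396 115.88315977] [-9.94567291e-06  9.99413696e-01  3.41132590e-02 -2.92401795e-03] [-2.45829781 -0.3052947  -4.37196476]
[273 190]
```

View pics/s1.png

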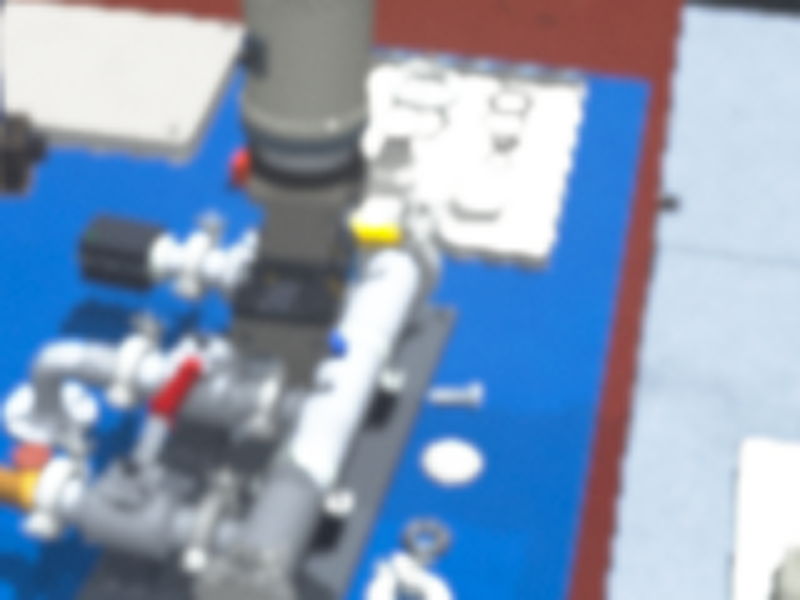

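The gripper stands beside the blue lever and hides it, with red and yellow clear of it. I'll settle, then ease into contact.

>>> drive_tool(moves=[[0,0,0,0,0,0,1],[0,0,0,0,0,0,1],[0,0.003,0,0,0,0,1],[0,0.003,0,0,0,0,1],[0,0,0,0,0,0,1]])

```text
clock: 3.38
tcp_pos: [459.1, -23.0, 121.0]
orientation: [0.0, 0.999, 0.033, 0.0]
ft_force: [-0.3, -0.4, -0.3]
finger_gap: 0.1
gripper_force: 0.0
```

>>> drive_tool(moves=[[0,0.003,0,0,0,0,1],[0,0.003,0,0,0,0,1],[0,0.003,0,0,0,0,1],[0,0,0,0,0,0,1],[0,0,0,0,0,0,1]])

```text
clock: 4.0
tcp_pos: [459.3, -31.7, 120.5]
orientation: [-0.0, 0.999, 0.033, -0.0]
ft_force: [-1.2, 2.4, 0.7]
finger_gap: 0.5
gripper_force: 1.3
```

>>> drive_tool(moves=[[-0.0019,0.0076,0,0,0,-0.1,1],[-0.0019,0.0076,0,0,0,-0.1,1],[-0.0019,0.0076,0,0,0,-0.1,1],[-0.0019,0.0076,0,0,0,-0.1,1],[-0.0019,0.0076,0,0,0,-0.1,1]])

```text
clock: 4.62
tcp_pos: [460.5, -70.2, 120.6]
orientation: [-0.0, 0.96, 0.281, 0.0]
ft_force: [0.5, 5.9, 0.4]
finger_gap: 0.4
gripper_force: 2.3
```

>>> drive_tool(moves=[[-0.0019,0.0076,0,0,0,-0.1,1],[-0.0019,0.0076,0,0,0,-0.1,1],[-0.0019,0.0076,0,0,0,-0.1,1],[-0.0019,0.0076,0,0,0,-0.1,1],[0,0,0,0,0,0,1]])

```text
clock: 5.25
tcp_pos: [474.4, -98.5, 120.4]
orientation: [0.0, 0.886, 0.464, -0.0]
ft_force: [-0.7, 1.1, 0.1]
finger_gap: 0.3
gripper_force: 0.2
```

```bash
cat >> h.py <<'E'
S=dict(blue=np.array([536.9,-47.7]),red=np.array([546.4,91.9]));YAW=-.068
def rel(c):
    s=state();q=s["orientation"];phi=2*np.arctan2(q[2],q[1]);phi=(phi+np.pi)%(2*np.pi)-np.pi
    ex=np.array([np.cos(phi),np.sin(phi)]);ey=np.array([ex[1],-ex[0]]);d=s["tcp_pos"][:2]-S[c]
    print("tcp",s["tcp_pos"].round(1),"phi",phi.round(3),"q_tool",(phi-YAW).round(3),"stem->tcp in tool axes",(d@ex).round(1),(d@ey).round(1),"F",s["ft_force"].round(1),"F tool",(s["ft_force"][:2]@ex).round(1),(s["ft_force"][:2]@ey).round(1))
E
python3 -c "
from h import *
rel('blue')"
```

```text
tcp [474.4 -98.5 120.4] phi 0.965 q_tool 1.033 stem->tcp in tool axes -77.3 -22.5 F [-0.7  1.1  0.1] F tool 0.5 -1.2
```

>>> drive_tool(moves=[[-0.0019,0.0076,0,0,0,-0.1,1],[-0.0019,0.0076,0,0,0,-0.1,1],[-0.0019,0.0076,0,0,0,-0.1,1],[-0.0019,0.0076,0,0,0,-0.1,1],[0,0,0,0,0,0,1]])

```text
clock: 5.88
tcp_pos: [498.0, -118.4, 120.4]
orientation: [-0.0, 0.777, 0.63, -0.0]
ft_force: [-0.9, 0.2, -0.9]
finger_gap: 0.7
gripper_force: 0.4
```

>>> drive_tool(moves=[[-0.0013,0.0053,0,0,0,-0.07,1],[-0.001,0.0038,0,0,0,-0.05,1],[0,0.001,0,0,0,0,1],[0,0,0,0,0,0,1],[0,0,0,0,0,0,1]])

```text
clock: 6.5
tcp_pos: [507.2, -122.3, 120.4]
orientation: [-0.0, 0.737, 0.676, -0.0]
ft_force: [-4.1, -1.1, -0.7]
finger_gap: 0.4
gripper_force: 2.0
```

```bash
python3 -c "
from h import *
rel('blue')"
```

```text
tcp [ 507.2 -122.3  120.4] phi 1.485 q_tool 1.553 stem->tcp in tool axes -76.8 -23.2 F [-4.1 -1.1 -0.7] F tool -1.5 -4.0
```

>>> drive_tool(moves=[[0,0.001,0,0,0,0,1],[0,0.001,0,0,0,0,1],[0,0,0,0,0,0,1],[0,0,0,0,0,0,1],[0,0,0,0,0,0,1]])

```text
clock: 7.12
tcp_pos: [508.0, -122.4, 120.3]
orientation: [-0.001, 0.737, 0.676, -0.001]
ft_force: [-10.3, -1.5, 3.6]
finger_gap: 0.2
gripper_force: 4.9
```

>>> drive_tool(moves=[[0,0.001,0,0,0,0,1],[0,0,0,0,0,0,1],[0,0,0,0,0,0,1],[0,0,0,0,0,0,1],[0,0,0,0,0,0,1]])

```text
clock: 7.75
tcp_pos: [508.1, -122.4, 120.3]
orientation: [-0.002, 0.737, 0.676, -0.002]
ft_force: [-13.8, -2.4, 6.6]
finger_gap: 0.4
gripper_force: 6.7
```

>>> drive_tool(moves=[[0,-0.01,0,0,0,0,1],[0,-0.01,0,0,0,0,1],[0,0,-0.03,0,0,0,1],[0,0,-0.03,0,0,0,1],[0,0,-0.04,0,0,0,1]])

```text
clock: 8.38
tcp_pos: [490.6, -120.6, 221.4]
orientation: [0.0, 0.737, 0.676, 0.0]
ft_force: [0.8, -0.1, -0.4]
finger_gap: 0.7
gripper_force: 0.0
```

>>> drive_tool(moves=[[0.0354,0.0183,0,0,0,0,1],[0.0354,0.0183,0,0,0,0,1],[0.0354,0.0183,0,0,0,0,1],[0.0354,0.0183,0,0,0,0,1],[0,0,0,0,0,0,1]])

```text
clock: 9.0
tcp_pos: [577.1, 16.1, 220.7]
orientation: [0.0, 0.736, 0.677, 0.001]
ft_force: [-0.1, -0.5, -0.3]
finger_gap: 0.4
gripper_force: 0.0
```

Run:
```python
from h import *
rel('red')
im=capture("top")
cv2.imwrite("pics/t2.png",cv2.resize(im[140:250,180:345],(800,533),interpolation=cv2.INTER_CUBIC)[:,:,::-1])
```

```text
tcp [577.1  16.1 220.7] phi 1.488 q_tool 1.556 stem->tcp in tool axes -73.0 36.8 F [-0.1 -0.5 -0.3] F tool -0.5 -0.1
```

View pics/t2.png

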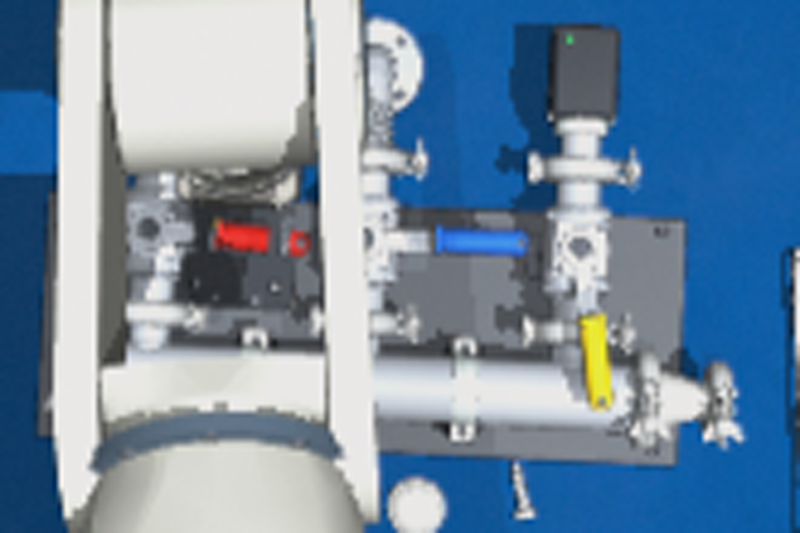

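Blue now lies crosswise at (437–528, 242), parallel to the line of stems. Red is untouched, and yellow has not moved from (597,362). Next is the descent behind red.

>>> drive_tool(moves=[[0,0,0.035,0,0,0,1],[0,0,0.035,0,0,0,1],[0,0,0.03,0,0,0,1],[0,0,0,0,0,0,1],[0,0,0,0,0,0,1]])

```text
clock: 9.68
tcp_pos: [576.2, 13.5, 121.7]
orientation: [0.0, 0.737, 0.676, 0.0]
ft_force: [0.1, 0.5, -0.7]
finger_gap: 0.2
gripper_force: 0.0
```

>>> drive_tool(moves=[[0,-0.004,0,0,0,0,1],[0,-0.004,0,0,0,0,1],[0,-0.004,0,0,0,0,1],[0,0,0,0,0,0,1],[0,0,0,0,0,0,1]])

```text
clock: 10.3
tcp_pos: [563.9, 15.1, 120.7]
orientation: [0.0, 0.736, 0.676, 0.0]
ft_force: [-0.6, 0.1, -0.2]
finger_gap: 0.5
gripper_force: 0.0
```

```bash
python3 -c "
from h import *
rel('red')"
```

```text
tcp [563.9  15.1 120.7] phi 1.486 q_tool 1.554 stem->tcp in tool axes -75.0 23.9 F [-0.6  0.1 -0.2] F tool 0.0 -0.6
```

>>> drive_tool(moves=[[0,-0.002,0,0,0,0,1],[0,-0.002,0,0,0,0,1],[-0.0018,-0.0076,0,0,0,0.1,1],[-0.0018,-0.0076,0,0,0,0.1,1],[-0.0018,-0.0076,0,0,0,0.1,1]])

```text
clock: 10.92
tcp_pos: [537.8, 14.3, 120.9]
orientation: [0.001, 0.83, 0.557, 0.001]
ft_force: [5.3, -0.3, -1.8]
finger_gap: 0.4
gripper_force: 2.2
```

>>> drive_tool(moves=[[-0.0018,-0.0076,0,0,0,0.1,1],[-0.0018,-0.0076,0,0,0,0.1,1],[-0.0018,-0.0076,0,0,0,0.1,1],[-0.0018,-0.0076,0,0,0,0.1,1],[-0.0018,-0.0076,0,0,0,0.1,1]])

```text
clock: 11.55
tcp_pos: [501.4, 27.4, 121.0]
orientation: [0.001, 0.942, 0.335, 0.001]
ft_force: [4.7, -1.8, -1.6]
finger_gap: 0.3
gripper_force: 2.1
```

```bash
python3 -c "
from h import *
rel('red')"
```

```text
tcp [501.4  27.4 121. ] phi 0.683 q_tool 0.751 stem->tcp in tool axes -75.6 21.6 F [ 4.7 -1.8 -1.6] F tool 2.5 4.4
```

>>> drive_tool(moves=[[-0.0018,-0.0076,0,0,0,0.1,1],[-0.0018,-0.0076,0,0,0,0.1,1],[-0.0018,-0.0076,0,0,0,0.1,1],[-0.0018,-0.0076,0,0,0,0.1,1],[-0.0018,-0.0076,0,0,0,0.1,1]])

```text
clock: 12.18
tcp_pos: [475.7, 56.5, 120.9]
orientation: [0.0, 0.996, 0.091, 0.001]
ft_force: [3.9, -3.7, -0.0]
finger_gap: 0.9
gripper_force: 2.1
```

>>> drive_tool(moves=[[-0.0018,-0.0076,0,0,0,0.1,1],[-0.0009,-0.0038,0,0,0,0.05,1],[0,0,0,0,0,0,1],[0,0,0,0,0,0,1],[0,0,0,0,0,0,1]])

```text
clock: 12.8
tcp_pos: [470.2, 67.5, 120.5]
orientation: [-0.0, 1.0, 0.018, -0.0]
ft_force: [0.8, -0.6, 0.5]
finger_gap: 0.6
gripper_force: 0.3
```

```bash
python3 -c "
from h import *
rel('red')"
```

```text
tcp [470.2  67.5 120.5] phi 0.036 q_tool 0.104 stem->tcp in tool axes -77.0 21.6 F [ 0.8 -0.6  0.5] F tool 0.8 0.6
```

>>> drive_tool(moves=[[-0.0009,-0.0038,0,0,0,0.05,1],[-0.0009,-0.0038,0,0,0,0.05,1],[0,0,0,0,0,0,1],[0,0,0,0,0,0,1],[0,0,0,0,0,0,1]])

```text
clock: 13.42
tcp_pos: [468.2, 75.0, 120.5]
orientation: [0.0, 0.999, -0.032, -0.0]
ft_force: [-1.9, -3.1, 1.7]
finger_gap: 0.8
gripper_force: 1.5
```

>>> drive_tool(moves=[[0,-0.001,0,0,0,0,1],[0,0,0,0,0,0,1],[0,0,0,0,0,0,1],[0,0,0,0,0,0,1],[0,0,0,0,0,0,1]])

```text
clock: 14.05
tcp_pos: [468.2, 76.1, 120.5]
orientation: [0.0, 0.999, -0.032, -0.0]
ft_force: [-3.4, -4.2, 2.2]
finger_gap: 0.3
gripper_force: 2.2
```

```bash
python3 -c "
from h import *
rel('red')"
```

```text
tcp [468.2  76.1 120.5] phi -0.064 q_tool 0.004 stem->tcp in tool axes -77.0 20.8 F [-3.4 -4.2  2.2] F tool -3.1 4.4
```

>>> drive_tool(moves=[[0,-0.001,0,0,0,0,1],[0,-0.001,0,0,0,0,1],[0,0,0,0,0,0,1],[0,0,0,0,0,0,1],[0,0,0,0,0,0,1]])

```text
clock: 14.68
tcp_pos: [468.2, 76.8, 120.5]
orientation: [0.001, 0.999, -0.032, -0.0]
ft_force: [-2.5, -13.3, 4.6]
finger_gap: 0.6
gripper_force: 6.7
```

>>> drive_tool(moves=[[0,-0.001,0,0,0,0,1],[0,0,0,0,0,0,1],[0,0,0,0,0,0,1],[0,0,0,0,0,0,1],[0,0,0,0,0,0,1]])

```text
clock: 15.3
tcp_pos: [468.2, 77.0, 120.5]
orientation: [0.002, 1.0, -0.031, -0.001]
ft_force: [-2.4, -18.8, 5.1]
finger_gap: 0.4
gripper_force: 9.6
```

Force rises with no further motion, so red is at its stop. Backing off and clearing the view.

>>> drive_tool(moves=[[0,0.01,0,0,0,0,1],[0,0.012,0,0,0,0,1],[0,0,-0.035,0,0,0,1],[0,0,-0.04,0,0,0,1],[0,0,-0.04,0,0,0,1]])

```text
clock: 15.92
tcp_pos: [467.5, 57.1, 236.8]
orientation: [-0.0, 0.999, -0.032, 0.0]
ft_force: [-0.1, 0.2, 0.5]
finger_gap: 0.5
gripper_force: 0.0
```

>>> drive_tool(moves=[[0,-0.055,0,0,0,0,1],[0,-0.055,0,0,0,0,1],[0,-0.055,0,0,0,0,1],[0,-0.055,0,0,0,0,1],[0,-0.055,0,0,0,0,1]])

```text
clock: 16.55
tcp_pos: [485.2, 333.6, 235.7]
orientation: [-0.001, 0.999, -0.032, 0.0]
ft_force: [0.4, 0.1, 0.7]
finger_gap: 0.2
gripper_force: 0.0
```

>>> drive_tool(moves=[[0,-0.055,0,0,0,0,1],[0,-0.03,0,0,0,0,1],[0,0,0,0,0,0,1],[0,0,0,0,0,0,1],[0,0,0,0,0,0,1]])

```text
clock: 17.18
tcp_pos: [490.6, 415.3, 235.7]
orientation: [0.0, 0.999, -0.033, -0.0]
ft_force: [-1.1, 0.1, 0.3]
finger_gap: 0.5
gripper_force: 0.0
```

Run:
```python
from h import *
im=capture("top")
BOX2=dict(red=(202,192,222,226),blue=(264,180,292,200),yellow=BOX["yellow"])
mid=np.array([536.87,-47.75]);x=np.array([.99766,-.06835]);y=np.array([.06835,.99766])
for (c,v),i in zip(levers(im,BOX2).items(),(1,0,-1)):
    d=v[1]-mid-140*i*y;print(c,v[1],np.linalg.norm(d),np.arctan2(-d@y,-d@x))
print(state()["ft_force"])
cv2.imwrite("pics/t3.png",cv2.resize(im[140:250,180:345],(800,533),interpolation=cv2.INTER_CUBIC)[:,:,::-1])
```

```text
red [475.69973153  96.66072394] 70.89778428733742 0.0015203991219362018
blue [ 532.04073222 -121.84412759] 74.25134053236184 1.574114342581667
yellow [ 455.51013888 -192.8264792 ] 71.99397066854374 0.14353703722271716
[ 0.05598882 -0.44195388  0.5490514 ]
```

View pics/t3.png

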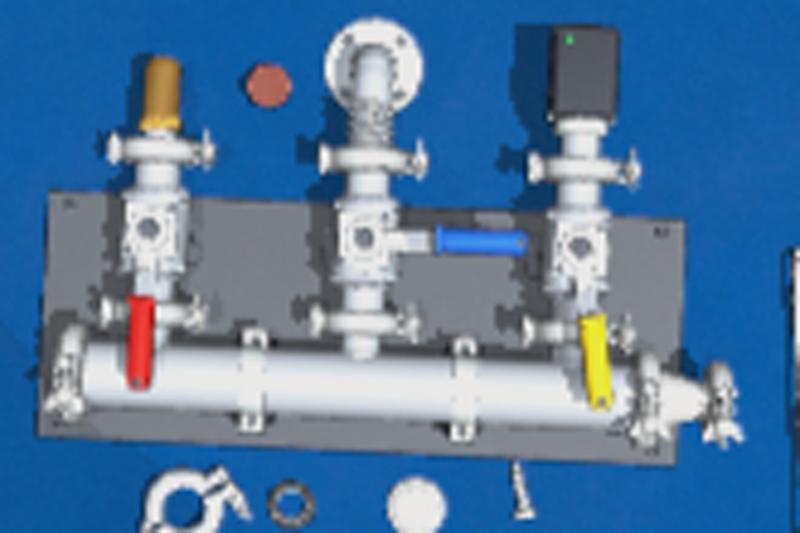

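The picture shows blue crosswise at (482,242), measured at 1.574 rad, and red in line at (141,342), measured at 0.002 rad. Yellow at (597,362) and the loose parts in view have not moved. Handing in.

```bash
python3 -c "
from plant import *
print(close_job())"
```

```text
the job is handed in; nothing more can be done
None
```

I pushed the blue lever fully shut against its stop, then the red lever fully open in line with its pipe; the yellow lever did not move, nothing loose in the final view had shifted, and the job is handed in at about 17 s.

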